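# Key in a run on the sample logger

## Robot

A 6-joint arm with a two-finger parallel gripper is mounted at the origin on a cart in front of the work surface, level with it; the furniture and walls round the work are solid. World frame = base frame: x ahead of the robot, y to its left, z up, the work surface at z = 0. Lengths are in m, angles in rad, forces in N, time in s.
With the tool pointing down it reaches from about 0.35 to 0.975 m from the base axis. Payload 4.9 kg.
Tool frame: the origin (TCP) lies at the very end of the fingers, on their centre line; the grasp point (between the pads) lies 19 mm behind it (manip.pinch_z is the x of the grasp point in the tool frame, in m); x points along the fingers, y is the direction in which the jaws open and shut, and the axes are right-handed (so a half turn about x gives the same grasp; the last joint's range is limited). The gripper opens to 85 mm and grips with 20 to 120 N. Pads are 22 mm wide; open, the fingers measure 114 mm over their backs; the gripper's body (76 mm by 85 mm) begins 54 mm behind the grasp point. The pads swing forward as they close: fully open they stand 13 mm farther back than shut.
Start: joints at [-1.247, 0.053, 1.613, -0, 1.476, -0.119], TCP at [0.268, -0.565, 0.231] pointing down, gripper open.
Joint ranges: [-3.01, 3.01], [-1.01, 2.22], [0.06, 2.58], [-1.02, 4.17], [0.09, 2.62], [-3.14, 3.14]. Speed limits (rad/s): [2.57, 2.57, 3.14, 3.14, 3.14, 3.14].

## Interface

Orientations are given as [roll, pitch, yaw] about the fixed x, y, z axes, in that order (R = Rz(yaw) Ry(pitch) Rx(roll)).
In Python, from cell import manip, imaging gives the robot as it stands.
- The arm moves only by the shell command python3 -m crank 'ROWS' [FORCE]. ROWS is a JSON object of lists of equal length, an entry for each row: "dr": the turn, a rotation vector about the tool's x, y, z in degrees, a list of three; "linear": the shift along the tool's x, y, z in mm, a list of three; "hand": the finger opening in mm, from 0 to 85.4. In form: {"dr": [[wx, wy, wz], ...], "linear": [[tx, ty, tz], ...], "hand": [hand, ...]}. A call has 1 to 5 rows; each row is the pose to reach, as a shift and turn from the pose commanded when the call began, along the tool's axes at that moment; what a row does not reach only later rows make up. A row lasts 1/12 s, in which the tool goes at most 41.7 mm and 7.16 degrees, less where a joint would pass 70% of its speed; a pose out of reach is approached as far as the arm can. A call with a gripper value outside its range is refused whole. The fingers move at their own pace and stop on an object; FORCE is the grip in N (left out, the last holds). Time passes only in rows, so rows that repeat a pose let the fingers close. It gives the time, the measured TCP pose, the force and the opening at its end, in the units of the state.
- manip.get_state(): the state, without advancing time (a new reading comes with each control period).
- imaging.read_camera(name): name is "scene" or "top" or "wrist"; returns a dict with "image" (480x640x3 uint8, red, green, blue), "K" (3x3 intrinsics, pixels), "distortion" ([k1, k2, p1, p2, k3] as OpenCV has them; the pictures are not rectified), "position" and "rotation" of the camera in the world. Camera axes: x right, y up, looking along -z (the intrinsics and any distortion apply to the point x, -y, -z); pixel columns grow to the right and rows downward; lengths in m; the calibration is good to about 2 mm. A picture is of the moment at which its call begins. There is no depth.
- manip.sign_off(): hands the job in, once; it reports no verdict.
The state is a dict: "clock": time; "joint_pos": joint angles; "qd": joint speeds; "joint_torque": joint torques, N m; "ee_pos": TCP position; "eef_rot": TCP orientation; "force": force on the tool from outside, world axes, zero at the start; "moment": the same for the moment, N m; "width": finger opening in m.
Only numpy, scipy, OpenCV 4.12 (cv2) and the standard library are available. Lean on these libraries where they do the work, as an engineer would, in place of code of your own. Each camera call takes 0.05 s, during which the arm holds its last target. There are 200 camera calls.

## Task

Key the next run into the sample logger on the bench: with the fingertips, gently press the round key right in, then the long bar key, then the square key, in that order. The keys stay in by themselves; leave the plus-shaped key out, and do not pick up or knock about the pen, vial, jar, dish and beaker that stand round the unit.

Things in the scene. Friction and masses are not known exactly. Their poses are not given: they have to be found in the camera images.
- key_unit: Grey desk key unit, fixed; case 120 mm deep, 310 mm wide, top 36 mm above the bench; display strip behind the keys, 35 mm deep low pen tray along the far side. Four keys in a row along y, 70 mm apart, 25 mm nearer the robot than the origin, in an order that differs each time. Origin on the bench under the case; x points to the display and tray, y left along the row, z up.
- round_top (a point): Round key, 34 mm across. Moulded in plain white plastic, in a thin black bezel. This point is the middle of the key's top face: 60 mm above the bench with the key out, 50 mm with it fully in (the bezel's top is at 39 mm). Its axes are the key unit's.
- round_key (a joint): Travel of the round key in m: 0 fully out, 0.010 fully in. Moves straight down against a steady drag of about 2.5 N (no spring) and stays where it is pushed; fully in, it meets a cushion that gives up to 6 mm more under 4 to 19 N and springs back up when let go, the key staying in.
- bar_top (a point): Long bar key, 54 mm front to back and 18 mm wide. Moulded in plain white plastic, in a thin black bezel. This point is the middle of the key's top face: 60 mm above the bench with the key out, 50 mm with it fully in (the bezel's top is at 39 mm). Its axes are the key unit's.
- bar_key (a joint): Travel of the bar key in m: 0 fully out, 0.010 fully in. Moves straight down against a steady drag of about 2.5 N (no spring) and stays where it is pushed; fully in, it meets a cushion that gives up to 6 mm more under 4 to 19 N and springs back up when let go, the key staying in.
- square_top (a point): Square key, 32 x 32 mm. Moulded in plain white plastic, in a thin black bezel. This point is the middle of the key's top face: 60 mm above the bench with the key out, 50 mm with it fully in (the bezel's top is at 39 mm). Its axes are the key unit's.
- square_key (a joint): Travel of the square key in m: 0 fully out, 0.010 fully in. Moves straight down against a steady drag of about 2.5 N (no spring) and stays where it is pushed; fully in, it meets a cushion that gives up to 6 mm more under 4 to 19 N and springs back up when let go, the key staying in.
- cross_top (a point): Plus-shaped key, two 40 x 13 mm bars crossing at the middle: the one to leave out. Moulded in plain white plastic, in a thin black bezel. This point is the middle of the key's top face: 60 mm above the bench with the key out, 50 mm with it fully in (the bezel's top is at 39 mm). Its axes are the key unit's.
- cross_key (a joint): Travel of the plus-shaped key in m: 0 fully out, 0.010 fully in. Moves straight down against a steady drag of about 2.5 N (no spring) and stays where it is pushed; fully in, it meets a cushion that gives up to 6 mm more under 4 to 19 N and springs back up when let go, the key staying in.
- pen: Loose pen, 140 mm long, 13 mm thick, lying in the unit's tray; bystander. Origin at its underside, x along it.
- vial: Loose glass vial with screw cap, 21 mm across, 45 mm tall, upright just in front of the unit; bystander. Origin at the centre of its underside.
- jar: Loose small white jar with screw lid, 48 mm across, 61 mm tall, upright in front of the unit; bystander. Origin at the centre of its underside.
- dish: Loose covered petri dish, 64 mm across, 16 mm high, behind the unit; bystander. Origin at the centre of its underside.
- beaker: Loose glass beaker, 64 mm across, 70 mm tall, upright behind the unit; bystander. Origin at the centre of its underside.

How it is judged:
On the way, in this order (a step that is already met when the one before it is completed fails the run):
1. the round key is pressed in (value of joint round_key above 0.006 m), for 0.2 s.
2. the bar key is pressed in (value of joint bar_key above 0.006 m), for 0.2 s.
3. the square key is pressed in (value of joint square_key above 0.006 m), for 0.2 s.
At the end, for the whole second after the job is handed in: The round, bar and square keys are each more than 6 mm in (of 10 mm), the plus-shaped key is less than 3 mm in, and the pen, vial, jar, dish and beaker are within 40 mm of where they stood (value of joint each of round_key, bar_key, square_key above 0.006 m and value of joint cross_key below 0.003 m and distance of each of pen, vial, jar, dish, beaker from where it was at the start of the episode below 0.04 m); the robot touches nothing.
It fails at once if the bar key is pressed (4 mm) before the round key is in, or the square key before the round and bar keys are in ((value of joint bar_key above 0.004 m and value of joint round_key below 0.006 m) or (value of joint square_key above 0.004 m and value of joint bar_key below 0.006 m) or (value of joint square_key above 0.004 m and value of joint round_key below 0.006 m)).
It fails at once if the plus-shaped key is pressed 3 mm or more (value of joint cross_key above 0.003 m).
It fails at once if the fingers push on anything with more than 30 N (contact force between the fingers and anything else above 30 N).
It fails at once if the pen, vial, jar, dish or beaker is lifted, carried or knocked more than 40 mm away, or the vial, jar or beaker tipped over (distance of any of pen, vial, jar, dish, beaker from where it was at the start of the episode above 0.04 m or angle between any of vial, jar, beaker's own z axis and vertical above 0.6 rad).
It also fails if it takes over 40 s, if anything falls off the work surface, if the arm or the gripper's body presses on something with over 40 N, if the wrist force passes 120 N, or if a joint passes its speed limit or range.

## Working session

There is one attempt and no reset: what is moved stays moved. The work goes in short steps, Python scripts to look and compute and a shell command to move; the robot and the scene stay as the last step left them, time stands still between calls to the robot, and variables do not carry over. Pictures are saved under pics/ and viewed, on a budget of 10 in all, crops included, one or two more only if the job needs it, and the job is handed in when it is done.

```bash
mkdir -p pics
python3 - <<'E'
from cell import manip, imaging
import cv2,pickle
print(manip.get_state())
d={}
for n in("top","scene"):
    c=imaging.read_camera(n); d[n]=c; cv2.imwrite(f"pics/{n}0.png",c["image"][...,::-1])
    print(n,c["K"],c["distortion"],c["position"],c["rotation"])
pickle.dump(d,open("cam0.pkl","wb"))
E
```

```text
{'clock': 0.0, 'joint_pos': array([-1.24701697e+00,  5.33981120e-02,  1.61428390e+00,  1.91635336e-05,
        1.47600991e+00, -1.19023817e-01]), 'qd': array([-1.33480157e-03,  1.27009636e-03, -7.08433103e-05, -5.04988222e-04,
        1.48455396e-03,  3.92096709e-05]), 'joint_torque': array([ 1.48972405e-03, -3.93683767e+01, -3.70174348e+01,  2.52454782e-05,
        7.11833563e-03, -1.17368984e-05]), 'ee_pos': array([ 0.26758898, -0.56413217,  0.23004348]), 'eef_rot': array([-1.69890576,  1.56869697,  1.88548823]), 'force': array([ 0.44328258, -0.01203393,  0.89714202]), 'moment': array([ 0.0480398 ,  0.00636866, -0.05049793]), 'width': 0.08538186048066825}
top [[486.27042315   0.         320.11882234]
 [  0.         486.27042315 239.222266  ]
 [  0.           0.           1.        ]] [-0.03855327  0.          0.          0.          0.        ] [0.50017294 0.07254552 0.98803459] [ 0.1125447  -0.02018692 -1.55678592]
scene [[518.97794956   0.         322.20410193]
 [  0.         518.97794956 236.67990882]
 [  0.           0.           1.        ]] [-0.0680754  0.         0.         0.         0.       ] [0.21500289 0.67529308 0.52131216] [ 1.00365544  0.02298229 -2.61417117]
```

View pics/top0.png

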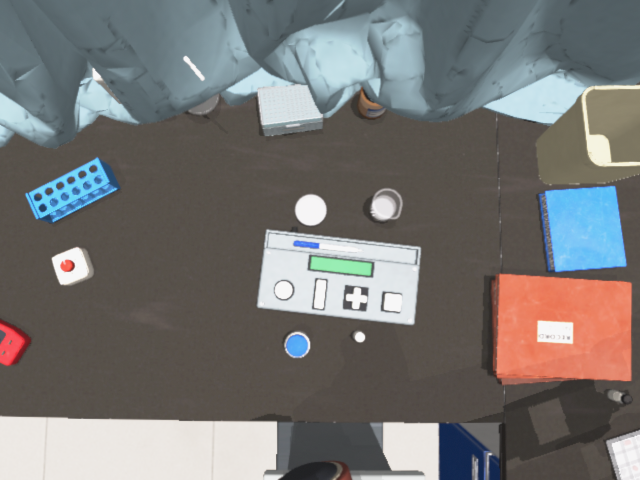

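View pics/scene0.png

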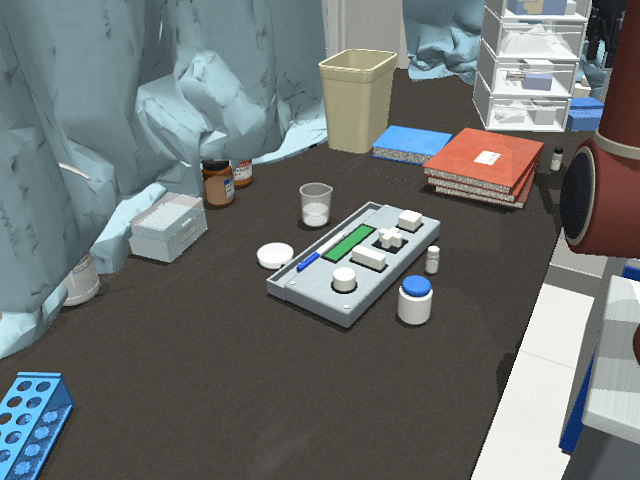

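Key order by image columns, left to right, in the top view: round (284,290), bar (320,294), plus (356,298), square (392,301). The jar is at (297,345), the vial at (359,337), the beaker at (386,206) and the dish at (311,210). The arm isn't over the unit. Next I'll measure the keys in both views.

```bash
cat > h.py <<'E'
import numpy as np, cv2
from scipy.spatial.transform import Rotation as R
from cell import manip
def rot(c): 
    r=np.asarray(c["rotation"]); return r if r.shape==(3,3) else R.from_euler("xyz",r).as_matrix()
def ray(c,uv):
    p=cv2.undistortPoints(np.array([[uv]],float),c["K"],np.array(c["distortion"]))[0,0]
    return rot(c)@np.array([p[0],-p[1],-1.])
def plane(c,uv,z):
    d=ray(c,uv); o=np.asarray(c["position"]); return o+d*(z-o[2])/d[2]
def proj(c,P):
    q=rot(c).T@(np.asarray(P)-c["position"]); q=q*[1,-1,-1]
    return cv2.projectPoints(q[None],np.zeros(3),np.zeros(3),c["K"],np.array(c["distortion"]))[0][0,0]
def delta(P):
    s=manip.get_state(); M=R.from_euler("xyz",s["eef_rot"]).as_matrix()
    return np.round(M.T@(np.asarray(P)-s["ee_pos"])*1000,1)
E
python3 - <<'E'
from h import *; import pickle
d=pickle.load(open("cam0.pkl","rb"))
def blobs(n,z,box,th):
    c=d[n]; im=c["image"]; m=(im.min(2)>th).astype(np.uint8)
    x0,y0,x1,y1=box; mm=np.zeros_like(m); mm[y0:y1,x0:x1]=m[y0:y1,x0:x1]
    k,l,st,ce=cv2.connectedComponentsWithStats(mm)
    for i in range(1,k):
        if st[i,4]>60: print(n,th,ce[i].round(1),st[i],plane(c,ce[i],z).round(4))
for th in (215,235): blobs("top",.06,(264,272,412,318),th)
for th in (215,235): blobs("scene",.06,(325,200,425,295),th)
s=manip.get_state(); print(R.from_euler("xyz",s["eef_rot"]).as_matrix().round(3))
c=d["top"]
for uv in ((267,231),(420,245),(413,324),(258,306)): print(plane(c,uv,.036).round(4))
E
```

```text
top 215 [344.1 292.8] [ 264  272  148   46 4329] [0.5036 0.0083 0.06  ]
top 215 [283.1 289.7] [275 281  17  18 236] [0.5078 0.1241 0.06  ]
top 215 [319.6 294. ] [314 280  12  29 266] [0.5008 0.0547 0.06  ]
top 215 [356.1 297.9] [346 288  21  21 237] [ 0.4943 -0.0146  0.06  ]
top 235 [319.9 293.9] [315 280  11  29 243] [0.501  0.0543 0.06  ]
top 235 [283.2 289.7] [275 282  17  17 224] [0.5078 0.124  0.06  ]
top 235 [356.4 298. ] [347 288  20  21 207] [ 0.4941 -0.0153  0.06  ]
top 235 [392.9 302.1] [385 294  17  17 262] [ 0.4873 -0.0848  0.06  ]
scene 215 [409.6 215.3] [398 210  24  12 175] [ 0.4882 -0.0784  0.06  ]
scene 215 [390.2 232.7] [379 227  24  13 176] [ 0.495  -0.0096  0.06  ]
scene 215 [334.  239.3] [325 231  22  19 118] [0.5677 0.0525 0.06  ]
scene 215 [368.8 252.3] [353 245  33  16 231] [0.5009 0.0596 0.06  ]
scene 215 [343.7 273.4] [333 267  23  14 251] [0.5093 0.1274 0.06  ]
scene 235 [409.8 215.3] [399 210  22  12 164] [ 0.4881 -0.0788  0.06  ]
scene 235 [390.2 232.5] [379 227  23  12 162] [ 0.4951 -0.0102  0.06  ]
scene 235 [333.3 239.8] [325 231  21  19  99] [0.568  0.0543 0.06  ]
scene 235 [368.8 252.2] [353 245  33  15 219] [0.501  0.0592 0.06  ]
scene 235 [343.8 273.3] [333 267  22  14 232] [0.5093 0.1271 0.06  ]
[[-0.001  0.428 -0.904]
 [ 0.002 -0.904 -0.428]
 [-1.    -0.002 -0.   ]]
[0.6227 0.1598 0.036 ]
[ 0.5998 -0.1431  0.036 ]
[ 0.4451 -0.1282  0.036 ]
[0.4759 0.1734 0.036 ]
```

```bash
r='{"dr":[[0,0,0],[0,0,0],[0,0,0],[0,0,0],[0,0,0]],"linear":[[10,-30,-29],[20,-60,-58],[25,-89,-87],[30,-118,-116],[35,-148,-145]],"hand":[0,0,0,0,0]}'; python3 -m crank '{"dr":[[0,0,0],[0,0,0],[0,0,0],[0,0,0],[0,0,0]],"linear":[[5,-28,-28],[10,-56,-56],[15,-84,-83],[20,-112,-110],[25,-140,-137]],"hand":[0,0,0,0,0]}'
python3 -c "from h import *; print(delta([.508,.1255,.12]))"
```

```text
clock: 0.52
ee_pos: [0.3316, -0.3776, 0.2054]
eef_rot: [-1.597, 1.57, 1.987]
force: [1.1, -0.8, -0.6]
width: 0.0256
[  85.8 -379.1 -374.7]
```

```bash
python3 -m crank '{"dr":[[0,0,0],[0,0,0],[0,0,0],[0,0,0],[0,0,0]],"linear":[[5,-28,-28],[10,-56,-55],[15,-84,-83],[20,-112,-110],[25,-140,-138]],"hand":[0,0,0,0,0]}'
python3 -m crank '{"dr":[[0,0,0],[0,0,0],[0,0,0],[0,0,0],[0,0,0]],"linear":[[5,-28,-28],[10,-56,-55],[15,-84,-83],[20,-112,-110],[25,-140,-138]],"hand":[0,0,0,0,0]}'
python3 -c "from h import *; print(delta([.508,.1255,.12]))"
```

```text
clock: 0.93
ee_pos: [0.3962, -0.1919, 0.1807]
eef_rot: [-1.19, 1.571, 2.393]
force: [1.2, -0.4, -0.9]
width: 0.0002
clock: 1.35
ee_pos: [0.4609, -0.0062, 0.1558]
eef_rot: [1.473, 1.571, -1.225]
force: [0.4, -0.9, -0.1]
width: -0.0003
[ 35.8 -98.8 -99. ]
```

```bash
python3 -m crank '{"dr":[[0,0,0],[0,0,0],[0,0,0],[0,0,0],[0,0,0]],"linear":[[9,-26,-26],[18,-52,-52],[27,-78,-78],[36,-99,-99],[36,-99,-99]],"hand":[0,0,0,0,0]}'
python3 - <<'E'
from h import *; from cell import imaging
print(delta([.508,.1255,.12]), manip.get_state()["ee_pos"])
a=imaging.read_camera("wrist"); b=imaging.read_camera("scene")
cv2.imwrite("pics/w1.png",np.hstack([cv2.resize(a["image"],(400,300)),b["image"][130:370,230:550][:,:,:].repeat(1,0)[:240] if 0 else cv2.resize(b["image"][130:370,230:550],(400,300))])[...,::-1])
E
```

```text
clock: 1.77
ee_pos: [0.5073, 0.1276, 0.1179]
eef_rot: [-0.816, 1.567, 2.773]
force: [-0.5, 0.3, -0.2]
width: 0.0003
[-2.2  2.2  0.3] [0.50733104 0.12762874 0.11785089]
```

View pics/w1.png

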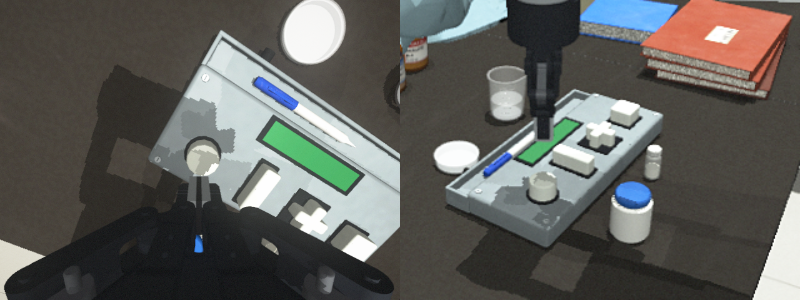

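The wrist half shows the shut fingertips right over the round key at (203,155). The scene half shows them above the same key, at (543,138) over (543,180). I'll press now.

```bash
python3 -m crank '{"dr":[[0,0,0],[0,0,0],[0,0,0],[0,0,0],[0,0,0]],"linear":[[20,1,0],[40,1,0],[52,1,0],[56,1,0],[58,1,0]],"hand":[0,0,0,0,0]}'
python3 -m crank '{"dr":[[0,0,0],[0,0,0],[0,0,0],[0,0,0],[0,0,0]],"linear":[[2,0,0],[4,0,0],[6,0,0],[8,0,0],[10,0,0]],"hand":[0,0,0,0,0]}'
```

```text
clock: 2.28
ee_pos: [0.5078, 0.1218, 0.0615]
eef_rot: [-0.306, 1.569, -3.007]
force: [0.3, -0.3, 0.6]
width: 0.0002
clock: 2.7
ee_pos: [0.5093, 0.1226, 0.0531]
eef_rot: [2.52, 1.569, -0.178]
force: [-0.0, -1.0, 2.6]
width: 0.0
```

```bash
python3 -m crank '{"dr":[[0,0,0],[0,0,0],[0,0,0],[0,0,0],[0,0,0]],"linear":[[2,0,0],[4,0,0],[5,0,0],[6,0,0],[6,0,0]],"hand":[0,0,0,0,0]}'
```

```text
clock: 3.12
ee_pos: [0.5094, 0.1226, 0.0476]
eef_rot: [2.455, 1.569, -0.243]
force: [-1.9, -2.1, 9.4]
width: 0.0003
```

```bash
python3 -m crank '{"dr":[[0,0,0],[0,0,0],[0,0,0],[0,0,0],[0,0,0]],"linear":[[0,0,0],[-5,0,0],[-25,0,0],[-45,0,0],[-45,0,0]],"hand":[0,0,0,0,0]}'
python3 - <<'E'
from h import *; from cell import imaging
a=imaging.read_camera("scene"); cv2.imwrite("pics/s2.png",cv2.resize(a["image"][160:340,260:500],(800,600))[...,::-1])
print(delta([.501,.0567,.093]),delta([.501,.0567,.064]))
E
```

```text
clock: 3.53
ee_pos: [0.5108, 0.1234, 0.0949]
eef_rot: [2.912, 1.564, 0.213]
force: [1.1, 1.0, 0.7]
width: 0.0002
[ 0.  56.3 36.5] [29.  56.2 36.6]
```

View pics/s2.png

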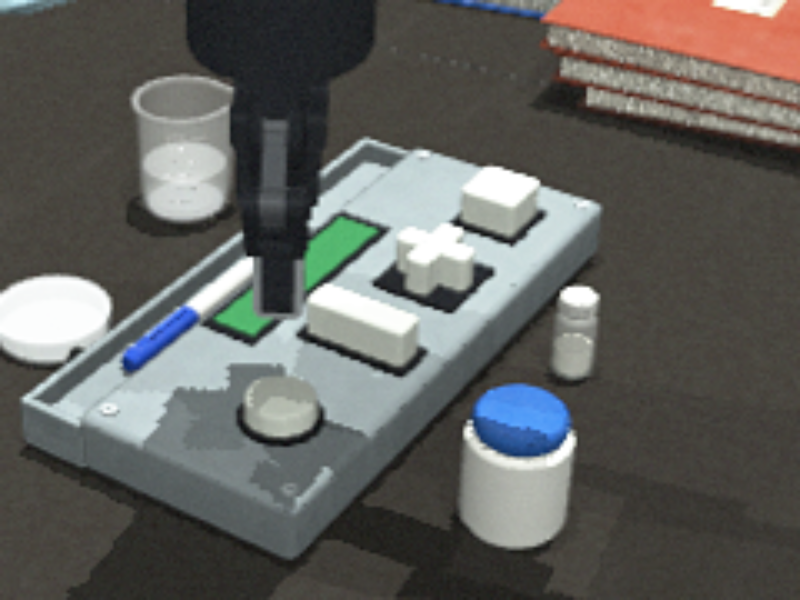

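The round key at (282,408) is clearly lower than the bar at (362,325), the plus at (435,260) and the square at (500,200). It's in, and nothing else has been disturbed. Next is the bar key.

```bash
python3 -m crank '{"dr":[[0,0,0],[0,0,0],[0,0,0],[0,0,0],[0,0,0]],"linear":[[0,19,12],[0,38,24],[0,56,37],[0,56,37],[0,56,37]],"hand":[0,0,0,0,0]}'
python3 -m crank '{"dr":[[0,0,0],[0,0,0],[0,0,0],[0,0,0],[0,0,0]],"linear":[[12,0,0],[24,0,0],[28,0,0],[30,0,0],[30,0,0]],"hand":[0,0,0,0,0]}'
python3 -c "from h import *; print(delta([.501,.0567,.0475]))"
```

```text
clock: 4.0
ee_pos: [0.4979, 0.0559, 0.0896]
eef_rot: [-0.738, 1.568, 2.844]
force: [0.3, -0.2, -0.4]
width: -0.0001
clock: 4.42
ee_pos: [0.4982, 0.0568, 0.0599]
eef_rot: [-0.522, 1.568, 3.063]
force: [-0.6, 0.3, -0.2]
width: -0.0
[12.4  1.3 -2.6]
```

Centred on the bar to within 3 mm along its length.

```bash
python3 -m crank '{"dr":[[0,0,0],[0,0,0],[0,0,0],[0,0,0],[0,0,0]],"linear":[[2,0,0],[4,0,0],[6,0,0],[8,0,0],[9,0,0]],"hand":[0,0,0,0,0]}'
python3 -m crank '{"dr":[[0,0,0],[0,0,0],[0,0,0],[0,0,0]],"linear":[[1,0,0],[2,0,0],[4,0,0],[4,0,0]],"hand":[0,0,0,0]}'
```

```text
clock: 4.83
ee_pos: [0.4995, 0.0564, 0.0526]
eef_rot: [3.052, 1.57, 0.353]
force: [-0.1, 2.0, 2.4]
width: 0.0
clock: 5.17
ee_pos: [0.4996, 0.0564, 0.0488]
eef_rot: [3.031, 1.57, 0.332]
force: [-1.9, 1.1, 5.4]
width: -0.0002
```

```bash
python3 -m crank '{"dr":[[0,0,0],[0,0,0],[0,0,0],[0,0,0],[0,0,0]],"linear":[[1,0,0],[-5,0,0],[-25,0,0],[-45,0,0],[-50,0,0]],"hand":[0,0,0,0,0]}'
python3 -c "from h import *; print(delta([.4876,-.082,.095]))"
```

```text
clock: 5.58
ee_pos: [0.5006, 0.0559, 0.101]
eef_rot: [2.492, 1.567, -0.207]
force: [1.3, -0.0, 0.6]
width: -0.0
[  6.1 119.   70.8]
```

```bash
python3 -m crank '{"dr":[[0,0,0],[0,0,0],[0,0,0],[0,0,0],[0,0,0]],"linear":[[0,28,17],[0,56,33],[0,84,50],[0,110,65],[0,119,71]],"hand":[0,0,0,0,0]}'
python3 -m crank '{"dr":[[0,0,0]],"linear":[[0,0,0]],"hand":[0]}'
python3 - <<'E'
from h import *; from cell import imaging
a=imaging.read_camera("scene"); cv2.imwrite("pics/s3.png",cv2.resize(a["image"][160:340,260:500],(800,600))[...,::-1])
print(delta([.4876,-.082,.064]))
E
```

```text
clock: 6.0
ee_pos: [0.485, -0.0847, 0.0976]
eef_rot: [0.491, 1.569, -2.211]
force: [-0.1, -0.3, 0.6]
width: -0.0002
clock: 6.08
ee_pos: [0.4851, -0.0836, 0.0976]
eef_rot: [-0.189, 1.57, -2.891]
force: [-0.4, 0.5, 0.8]
width: 0.0
[33.6  0.8 -2.2]
```

View pics/s3.png

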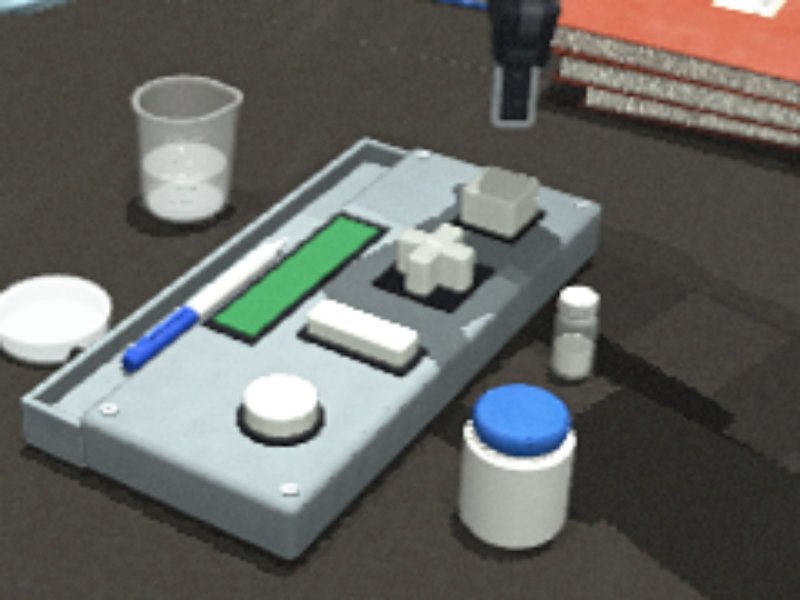

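The round (282,405) and bar (362,333) keys are down. The plus (435,258) and square (500,202) keys are still up, and the fingertips at (515,120) are above the square. Now pressing the square key.

```bash
python3 -m crank '{"dr":[[0,0,0],[0,0,0],[0,0,0],[0,0,0],[0,0,0]],"linear":[[15,0,-1],[28,0,-2],[34,0,-2],[37,0,-2],[39,0,-2]],"hand":[0,0,0,0,0]}'
python3 -m crank '{"dr":[[0,0,0],[0,0,0],[0,0,0],[0,0,0],[0,0,0]],"linear":[[2,0,0],[4,0,0],[6,0,0],[8,0,0],[8,0,0]],"hand":[0,0,0,0,0]}'
```

```text
clock: 6.55
ee_pos: [0.4872, -0.0797, 0.0588]
eef_rot: [-0.93, 1.569, 2.656]
force: [-1.7, 0.9, 2.1]
width: -0.0
clock: 6.97
ee_pos: [0.4881, -0.0809, 0.0514]
eef_rot: [2.477, 1.57, -0.222]
force: [-0.5, 0.1, 0.8]
width: 0.0001
```

```bash
python3 -m crank '{"dr":[[0,0,0],[0,0,0],[0,0,0],[0,0,0]],"linear":[[1,0,0],[2,0,0],[4,0,0],[4,0,0]],"hand":[0,0,0,0]}'
python3 -m crank '{"dr":[[0,0,0],[0,0,0],[0,0,0],[0,0,0],[0,0,0]],"linear":[[0,0,0],[-5,0,0],[-25,0,0],[-50,0,0],[-80,0,0]],"hand":[0,0,0,0,0]}'
python3 -m crank '{"dr":[[0,0,0],[0,0,0],[0,0,0]],"linear":[[-10,0,0],[-10,0,0],[-10,0,0]],"hand":[0,0,0]}'
python3 - <<'E'
from h import *; from cell import imaging
a=imaging.read_camera("scene"); cv2.imwrite("pics/s4.png",cv2.resize(a["image"][160:340,260:500],(800,600))[...,::-1])
E
```

```text
clock: 7.3
ee_pos: [0.4882, -0.081, 0.0481]
eef_rot: [2.507, 1.57, -0.192]
force: [-2.7, 1.5, 8.3]
width: -0.0001
clock: 7.72
ee_pos: [0.4859, -0.0806, 0.1259]
eef_rot: [-0.619, 1.566, 2.966]
force: [0.3, -0.6, 0.9]
width: -0.0001
clock: 7.97
ee_pos: [0.4876, -0.081, 0.1369]
eef_rot: [1.672, 1.57, -1.027]
force: [0.0, 1.1, -1.4]
width: 0.0002
```

View pics/s4.png

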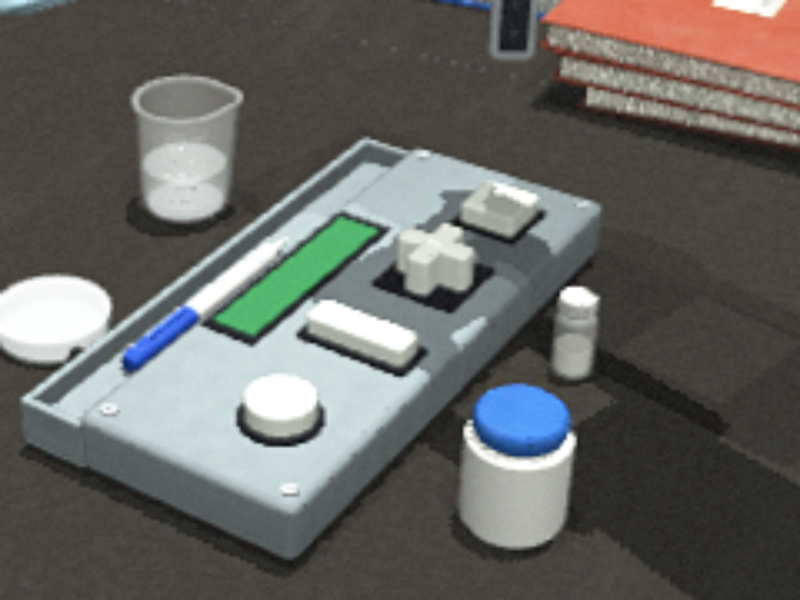

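The round (282,405), bar (362,333) and square (500,208) keys are all down, and the plus (435,258) is still up. The bystanders haven't moved and the gripper is clear, so I'm handing in.

```bash
python3 -c "from cell import manip; print(manip.sign_off())"
```

```text
the job is handed in; nothing more can be done
None
```

I pressed the round, bar and square keys in that order with the shut fingertips and handed the job in at about 8 s of robot time.

- **Key depth:** each press ended at a measured TCP height of 48–49 mm, just below the fully-in height of 50 mm. The force there was 5–9 N, which means the key had reached its cushion.
- **Last picture:** the round, bar and square keys are visibly down and the plus key is still out. The pen, vial, jar, dish and beaker are where they stood, and the gripper is clear of everything at a TCP height of 137 mm.
- **Disagreements:** the top and scene cameras differed by up to about 6 mm in y on where the keys were. I aimed at averages of the two, and the presses landed within about 3 mm of those points. No check failed.

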